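# Sanitise the glass massage plate, lever held at its third click

### The arm

A 6-joint arm with a two-finger parallel gripper is mounted at the origin on the work surface. World frame = base frame: x ahead of the robot, y to its left, z up, the work surface at z = 0. Lengths are in m, angles in rad, forces in N, time in s.
With the tool pointing down it reaches from about 0.275 to 0.875 m from the base axis. Payload 12.5 kg.
Tool frame: the origin (TCP) lies on the centre line of the jaws, within the pads' length; the fingertips stand 11 mm ahead of it and the grasp point (between the pads) lies 8 mm behind it (env.tip_reach is the distance from the TCP to the fingertips, in m); z points along the fingers, y is the line along which they close (so a half turn about z gives the same grasp; the last joint's range is limited). The gripper opens to 85 mm and grips with 20 to 120 N. Pads are 22 mm wide; open, the fingers measure 114 mm over their backs; the gripper's body (76 mm by 85 mm) begins 54 mm behind the grasp point. The pads swing forward as they close: fully open they stand 13 mm farther back than shut.
Start: joints at [-1.336, 0.351, 1.652, -0, 1.139, -0.085], TCP at [0.173, -0.522, 0.242] pointing down, gripper open.
Joint ranges: [-2.75, 2.75], [-0.79, 2.1], [0.01, 2.65], [-1.57, 4.71], [0.07, 3.14], [-2.87, 2.87]. Speed limits (rad/s): [2.22, 2.22, 2.79, 3.14, 3.14, 3.14].

### API

Orientations are given as a unit quaternion [w, x, y, z].
In Python, from bench import env, effector, snapshot, camera_model, outline_of gives the robot as it stands. The module is installed in compiled form; this text tells all that it offers. Calls block until the motion is done:
- env.reach(position, orientation): joint-space move of the TCP to a pose.
- env.move_l(position, rate=0.15, rot=None): straight line of the TCP; rot=None keeps the orientation; rate is the mean speed in m/s.
- env.move_j(angles): joint-space move.
- effector.command_gripper(opening, squeeze=None): finger opening in m; squeeze is the grip in N (None keeps the last); returns when the fingers have stopped.
- env.wait(seconds).
- env.solve_ik(position, orientation): joint angles nearest the present ones, or None.
- env.observe(): the state.
- snapshot(name): name is "scene" or "side" or "wrist"; returns (picture, depth): 480x640x3 uint8, red, green, blue; 480x640 float32, m along the optical axis (not along the pixel's ray), 0 where there is no reading.
- camera_model(name): a dict with "mtx" (3x3 intrinsics, pixels), "R" (3x3) and "t" (3): a world point X has camera coordinates R X + t. Camera axes: x right, y down, z forward; pixel columns grow to the right and rows downward; lengths in m; the calibration is good to about 2 mm. A picture is of the moment at which its call begins: read the wrist's pose just before it. camera_model takes no time and is no camera call; for the wrist camera it gives the pose at the moment of the call.
A pose or a line that the arm cannot do raises env.MotionError and nothing moves.
- env.finish_job(): hands the job in; it is judged then, once.
Trained networks look in the newest picture that a camera, given by its name, has taken for a name from the list of things; names that differ only in an ending like _2 or _b are one class to them, and where a whole thing is asked for, a point or a joint stands for the part that bears it (a point fixed in the world has none). Each returns a list of dicts, best first, with "score" (0 to 1); they miss things now and then, are a little off and sometimes report something else, mostly with a low value. They report only what shows in the picture. A call takes as long as a camera call. They do not tell look-alikes from the thing itself.
- outline_of(camera, thing): "region" (480x640 bool, what is visible of it) and "rect" ([left, top, right, bottom] in pixels, round what is visible of it).
The state is a dict: "time": time; "joints": joint angles; "joint_vel": joint speeds; "joint_efforts": joint torques, N m; "eef_pos": TCP position; "ee_rot": TCP orientation; "force": force on the tool from outside, world axes, zero at the start; "moment": the same for the moment, N m; "grip_width": finger opening in m; "grip_force": force on a finger pad.
Only numpy, scipy, OpenCV 4.12 (cv2) and the standard library are available. Lean on these libraries where they do the work, as an engineer would, in place of code of your own. Each camera call takes 0.05 s, during which the arm holds its last target. There are 200 camera calls.

### The job

Pick the glass massage plate off its wooden stand by its blue edges only, never touching the glass faces with the fingers, and lay it gently flat in the sanitiser's cradle. Then let go of it and press the sanitiser's red spring-return paddle down with the fingers, past its first two clicks to the third (level with the red mark, short of the bottom stop), and hold it there: the lamp burns only while it is held, so the program finishes still holding the paddle down at the third click. Leave the jars, tub, bottle, cups and roller around it where they are.

Things in the scene. Friction and masses are not known exactly. Their poses are not given: they have to be found in the camera images.
- plate: flat glass plate, 95 mm (its x) by 60 mm (its y) by 6 mm: green glass with a blue rim 6 mm wide, flush with it; about 90 g. Origin at the centre of its underside, z up. Starts flat on the stand, long side along the stand's. Hold it across the 60 mm width at the middle of the long sides, pads on the edges only. Same either way round.
- plate_center (a point): the centre of the plate, 3 mm above its underside
- glass: the glass pane in the plate, 83 by 48 by 6 mm, both faces bare: fingers must not touch it. Origin at the centre of its underside
- stand: fixed wooden stand, 122 mm (its x) by 50 mm by 8 mm foot with two cross rails 36 mm long (at x = +-30 mm) whose tops, 40 mm above the table, carry the plate, so that the plate's long edges overhang 12 mm each side; a thin brass pin of 6 mm at each end (x = +-55.5 mm), up to 44 mm. Origin at the centre of its underside, on the table
- sanitizer: fixed white sanitiser: base 150 mm (its x) by 235 mm (its y, from -105 to +130) by 30 mm high; grey tower 70 by 60 mm, 125 mm high, centred at y = -75 mm; the cradle is on the other half, at y = +50 mm. Origin on the table below x = 0, y = 0 of its frame
- cradle (a point): centre of the cradle, on the plane where the plate's underside rests, 60 mm above the table, 30 above the base. Axes as the sanitiser's; the plate lies with its long side along x, on two rails 36 mm long. 8 mm pins with conical tops (18 mm above this plane, full width for the lowest 6) stand 3 mm outside its outline at x, y = +-54.5, +-18 and +-38, +-37 mm; the middle of each long side is free
- paddle: red paddle of the lever, 36 mm (x) by 44 mm (y) by 14 mm thick, on a steel arm out of the tower's -y side, its near edge 41 mm from the tower, over the table; it goes straight down when pressed. Origin at its centre, 168 mm from the sanitiser's origin towards -y
- paddle_top (a point): centre of the paddle's top face: 110 mm above the table when up, 74 mm at the third click, 64 mm at the bottom stop
- lever (a joint): travel of the paddle downward in m: 0 up (its spring always returns it there), clicks at 0.012, 0.024, 0.036 (paddle's middle level with the yellow, orange, red mark on the tower), bottom stop 0.046. It pushes up with about 6 N at the top, 9 N at the third click; the push drops some 3 N just before each click and jumps up just after; no click holds it
- cream_tub: white cream tub, 80 mm across, 50 mm high, loose, leave alone; origin under its centre
- oil_bottle: clear oil bottle with red cap, 48 mm across, 120 mm high, loose, leave alone; origin under its centre
- blue_jar: blue jar, 72 mm across, 65 mm high, loose, leave alone; origin under its centre
- dark_jar: black jar, 72 mm across, 60 mm high, loose, leave alone; origin under its centre
- cup_a: clear massage cup, a dome 64 mm across, 50 mm high, loose, leave alone; origin under its centre
- cup_b: green massage cup, a dome 64 mm across, 50 mm high, loose, leave alone; origin under its centre
- roller: wooden foot roller, 36 by 160 (its y) by 36 mm high, loose, leave alone; origin under its centre
There are look-alikes about, which are no part of the job. Several things have the shape of the plate; the one meant has the colours described above.

How it is judged:
By the outcome, as a careful person would: the job done as asked, in the order asked, and still so for the second after the job is handed in, while the arm keeps its last pose, push and grip.
It also fails if it takes over 51 s, if anything falls off the work surface, if the arm or the gripper's body presses on something with over 40 N, if the wrist force passes 120 N, or if a joint passes its speed limit or range.

## Working session

There is one attempt and no reset: what is moved stays moved. The work goes in short steps, each a Python script; the robot and the scene stay as the last script left them, time stands still between calls to the robot, and variables do not carry over. Pictures are saved under pics/ and viewed, at most 10 in all, crops included, and the job is handed in when it is done.

```bash
mkdir -p pics; cat > h.py <<'E'
import numpy as np, cv2
from bench import env, effector, snapshot, camera_model, outline_of
def pts(cam, depth, mask):
    m=camera_model(cam); K=np.array(m["mtx"]);R=np.array(m["R"]);t=np.array(m["t"])
    v,u=np.nonzero(mask&(depth>0)); z=depth[v,u]
    c=np.c_[(u-K[0,2])/K[0,0]*z,(v-K[1,2])/K[1,1]*z,z]
    return (c-t)@R
def proj(cam,X):
    m=camera_model(cam); c=np.atleast_2d(X)@np.array(m["R"]).T+np.array(m["t"]); p=c@np.array(m["mtx"]).T
    return p[:,:2]/p[:,2:]
def save(n,p): cv2.imwrite(f"pics/{n}.png",cv2.cvtColor(p,cv2.COLOR_RGB2BGR))
E
python3 - <<'E'
from h import *
for c in ["scene","side"]:
    p,d=snapshot(c); save(c,p); np.savez(f"{c}.npz",p=p,d=d)
    for n in ["plate","stand","sanitizer","paddle"]:
        for o in outline_of(c,n)[:4]:
            X=pts(c,d,o["region"]); print(c,n,round(o["score"],2),o["rect"],np.median(X,0).round(3) if len(X) else None, np.percentile(X[:,2],95).round(3) if len(X) else None)
print(env.observe()["time"])
E
```

```text
scene plate 0.96 [394.3, 233.1, 432.2, 270.6] [0.631 0.21  0.046] 0.051
scene plate 0.9 [309.2, 218.0, 347.4, 250.5] [0.474 0.059 0.007] 0.011
scene plate 0.76 [321.2, 181.8, 350.5, 207.5] [0.348 0.123 0.006] 0.011
scene plate 0.63 [339.2, 262.4, 383.8, 287.1] [0.62  0.082 0.006] 0.01
scene stand 0.91 [387.4, 234.6, 430.7, 281.7] [0.663 0.196 0.008] 0.023
scene sanitizer 0.93 [157.4, 214.8, 304.0, 293.9] [ 0.513 -0.186  0.032] 0.125
scene sanitizer 0.28 [117.3, 217.8, 140.5, 242.1] [ 0.322 -0.419  0.03 ] 0.048
scene paddle 0.72 [158.1, 242.5, 192.4, 265.1] [ 0.507 -0.336  0.109] 0.113
side plate 0.97 [305.9, 339.1, 344.3, 376.3] [0.342 0.274 0.006] 0.01
side plate 0.89 [335.6, 304.5, 376.3, 338.8] [0.338 0.128 0.006] 0.01
side plate 0.86 [264.8, 254.1, 304.1, 279.5] [0.613 0.083 0.006] 0.01
side plate 0.8 [320.5, 267.3, 339.4, 296.2] [0.467 0.062 0.006] 0.011
side stand 0.76 [232.3, 288.6, 276.5, 311.1] [0.587 0.224 0.008] 0.022
side sanitizer 0.92 [329.2, 170.9, 408.0, 268.8] [ 0.473 -0.168  0.032] 0.124
side paddle 0.65 [382.1, 169.8, 396.8, 182.3] [ 0.5   -0.334  0.11 ] 0.113
0.5
```

View pics/scene.png

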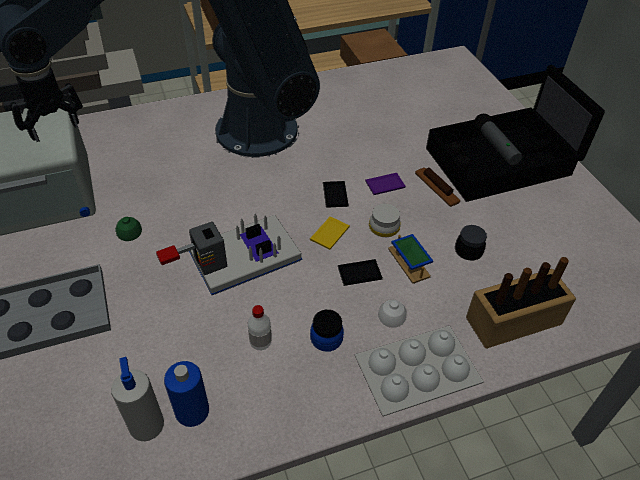

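View pics/side.png

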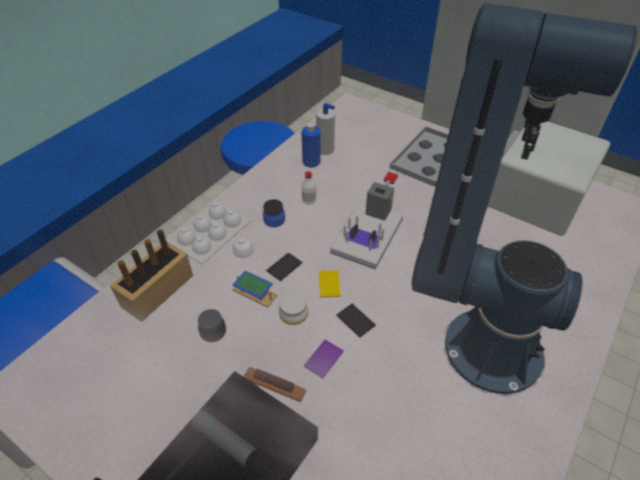

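The scene picture shows the green/blue plate on its stand at (411,250), with the tub close by at (385,220). The sanitiser is at (245,250) and the paddle at (168,254). Next I'll take wrist views over the sanitiser and the plate.

```bash
python3 - <<'E'
from h import *
q=env.observe()["ee_rot"]; print(q)
def fit(c,n,i=0):
    p,d=snapshot(c); save(n,p); m=camera_model(c); np.savez(n+".npz",p=p,d=d,**m); return p,d
from scipy.spatial.transform import Rotation as Ro
def show(th,zr=None):
    for o in outline_of("wrist",th)[:2]:
        X=pts("wrist",d,o["region"]); 
        if zr: X=X[(X[:,2]>zr[0])&(X[:,2]<zr[1])]
        if len(X)>20:
            r=cv2.minAreaRect(X[:,:2].astype(np.float32)); print(n,th,round(o["score"],2),o["rect"],np.median(X,0).round(4),np.array(r[0]).round(4),np.array(r[1]).round(4),round(r[2],1))
for n,P in [("w1",[0.47,-0.2,0.36]),("w2",[0.50,-0.12,0.36]),("w3",[0.58,0.19,0.30]),("w4",[0.62,0.22,0.25])]:
    env.reach(P,[0,1,0,0]); p,d=fit("wrist",n)
    m=camera_model("wrist"); print(n,"cam",(-m["R"].T@m["t"]).round(3))
    for th,zr in ([("sanitizer",(.02,.04)),("sanitizer",(.115,.135)),("paddle",(.1,.12))] if n<"w3" else [("plate",None),("stand",None),("cream_tub",None)]): show(th,zr)
print(env.observe()["time"], env.observe()["joints"])
a=[cv2.imread(f"pics/{n}.png") for n in ["w1","w2","w3","w4"]]
cv2.imwrite("pics/m.png",cv2.resize(np.vstack([np.hstack(a[:2]),np.hstack(a[2:])]),(800,600),interpolation=cv2.INTER_AREA))
E
```

```text
[-1.25439705e-05  9.87244025e-01  1.59214430e-01  1.18440055e-06]
w1 cam [ 0.546 -0.2    0.49 ]
w1 sanitizer 0.66 [184.8, 104.9, 483.2, 248.2] [ 0.4859 -0.1528  0.0292] [ 0.4794 -0.1635] [0.1499 0.2349] 8.6
w1 sanitizer 0.66 [184.8, 104.9, 483.2, 248.2] [ 0.4945 -0.2492  0.1241] [ 0.4925 -0.2501] [0.0701 0.0607] 8.6
w1 paddle 0.94 [400.0, 143.4, 483.1, 182.6] [ 0.5044 -0.3348  0.1087] [ 0.5035 -0.323 ] [0.0362 0.0812] 8.8
w2 cam [ 0.576 -0.12   0.491]
w2 sanitizer 0.84 [253.8, 128.5, 560.1, 270.3] [ 0.4875 -0.1524  0.0292] [ 0.479  -0.1643] [0.1503 0.2354] 8.5
w2 sanitizer 0.84 [253.8, 128.5, 560.1, 270.3] [ 0.4945 -0.2491  0.1241] [ 0.4917 -0.2509] [0.0706 0.0604] 8.6
w2 paddle 0.58 [481.2, 171.5, 558.0, 210.1] [ 0.5043 -0.3355  0.1087] [ 0.5031 -0.3252] [0.0364 0.0794] 8.3
w3 cam [0.656 0.189 0.431]
w3 plate 0.97 [367.4, 124.8, 463.3, 189.0] [0.6179 0.0843 0.0052] [0.6168 0.0832] [0.0987 0.0621] 83.7
w3 plate 0.8 [378.7, 240.7, 470.9, 314.3] [0.4737 0.0611 0.0051] [0.4699 0.0603] [0.0656 0.0974] 37.2
w3 stand 0.88 [274.3, 92.4, 329.2, 210.0] [0.6788 0.2108 0.0073] [0.6258 0.2102] [0.1247 0.0505] 4.5
w3 cream_tub 0.6 [277.4, 229.8, 344.2, 306.5] [0.5045 0.2026 0.0486] [0.4849 0.203 ] [0.0994 0.0794] 3.1
w4 cam [0.696 0.22  0.381]
w4 plate 0.9 [237.0, 393.8, 318.6, 434.9] [0.3604 0.2721 0.0063] [0.4765 0.2715] [0.095  0.3084] 89.8
w4 plate 0.87 [401.0, 168.1, 507.4, 235.5] [0.6189 0.0851 0.0071] [0.6165 0.0825] [0.0991 0.0625] 83.0
w4 stand 0.66 [305.1, 131.4, 358.2, 259.8] [0.6809 0.2136 0.0099] [0.6297 0.2102] [0.1179 0.0485] 4.6
w4 stand 0.15 [293.3, 149.2, 366.1, 252.3] [0.6315 0.2118 0.0476] [0.6262 0.2137] [0.0991 0.064 ] 5.0
w4 cream_tub 0.67 [302.1, 278.4, 374.3, 364.2] [0.5079 0.2041 0.0505] [0.4813 0.2028] [0.1098 0.0802] 2.9
5.0083 [ 2.69602087e-01  5.40114540e-01  1.33760314e+00 -5.87509781e-05
  1.26165417e+00  1.84085216e+00]
```

View pics/m.png

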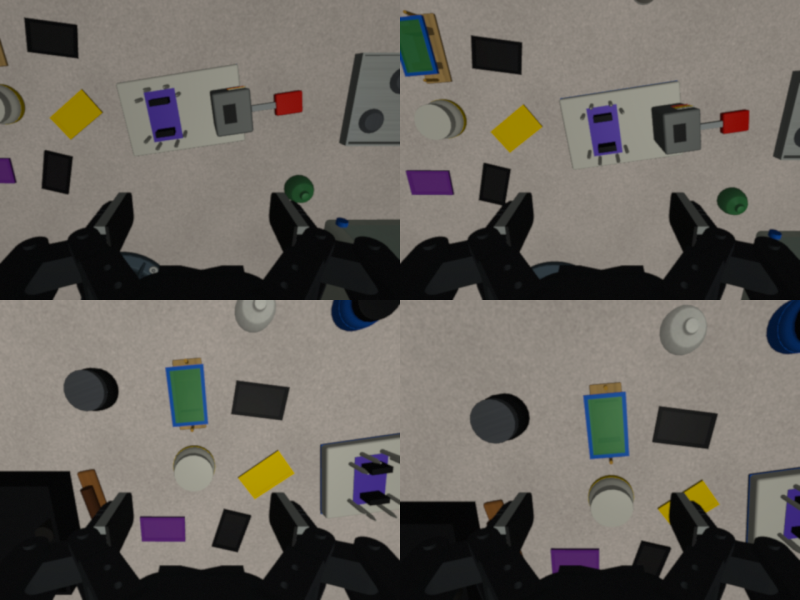

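Bottom row: the plate is on its stand, long side roughly along world x, at about (585,425) px in the lower-right view. The top row shows the cradle pins around the purple pad. I'll refine both poses from these pictures.

```bash
python3 - <<'E'
from h import *
def P(n,mask,f):
    d=f["d"]; K,R,t=f["mtx"],f["R"],f["t"]; v,u=np.nonzero(mask&(d>0)); z=d[v,u]
    return (np.c_[(u-K[0,2])/K[0,0]*z,(v-K[1,2])/K[1,1]*z,z]-t)@R
for n in ["w3","w4"]:
    f=np.load(n+".npz"); X=P(n,f["d"]>0,f)
    s=X[(abs(X[:,0]-.628)<.07)&(abs(X[:,1]-.211)<.05)&(X[:,2]>.035)]
    s=s[s[:,2]>.0445]
    r=cv2.minAreaRect(s[:,:2].astype(np.float32)); print(n,r,np.median(s[:,2]),s[:,2].min())
    hsv=cv2.cvtColor(f["p"],cv2.COLOR_RGB2HSV); g=cv2.inRange(hsv,(45,80,30),(85,255,255))>0
    b=cv2.inRange(hsv,(95,120,30),(125,255,255))>0
    for m in (g,b|g):
        s=P(n,m,f); s=s[(abs(s[:,0]-.628)<.08)&(abs(s[:,1]-.211)<.06)]; print(cv2.minAreaRect(s[:,:2].astype(np.float32)))
a=np.radians(8.6); O=np.array([.4811,-.1764]); A=np.array([[np.cos(a),np.sin(a)],[-np.sin(a),np.cos(a)]])
for n in ["w1","w2"]:
    f=np.load(n+".npz"); X=P(n,f["d"]>0,f); l=np.c_[(X[:,:2]-O)@A.T,X[:,2]]
    l[:,1]-=.05
    for x,y in [(54.5,18),(54.5,-18),(-54.5,18),(-54.5,-18),(38,37),(38,-37),(-38,37),(-38,-37)]:
        s=l[(abs(l[:,0]-x/1e3)<.01)&(abs(l[:,1]-y/1e3)<.01)&(l[:,2]>.063)]
        h=s[s[:,2]>.070] if len(s) else s
        if len(h):print(n,x,y,len(s),(h.mean(0)*1e3).round(1),(h.max(0)*1e3).round(1))
    s=l[(abs(l[:,0])<.048)&(abs(l[:,1])<.025)&(l[:,2]>.05)]; print("rails",np.median(s[:,2]),s[:,:2].min(0),s[:,:2].max(0))
    s=l[(abs(l[:,0])<.03)&(abs(l[:,1]+.218)<.04)&(l[:,2]>.1)]
    s=s[s[:,1]<-.2];print("paddle",np.median(s,0),s.min(0),s.max(0))
E
```

```text
w3 ((0.6247019171714783, 0.22361424565315247), (0.10678749531507492, 0.10301883518695831), 17.87946891784668) 0.3637590029201129 0.04450079493463841
((0.6272183656692505, 0.21131667494773865), (0.081812284886837, 0.046707797795534134), 4.917370796203613)
((0.623855471611023, 0.21117395162582397), (0.10071472078561783, 0.05889412388205528), 4.878529071807861)
w4 ((0.6279216408729553, 0.21165969967842102), (0.11071231216192245, 0.09293870627880096), 29.566789627075195) 0.3159450732901468 0.04450093373487501
((0.6276319026947021, 0.21141214668750763), (0.08206766843795776, 0.04693484306335449), 5.140044689178467)
((0.6259795427322388, 0.19825024902820587), (0.10058659315109253, 0.08500158786773682), 5.0720648765563965)
w1 54.5 18 43 [54.5 17.7 73.5] [57.5 19.6 78.4]
w1 54.5 -18 46 [ 54.7 -17.8  73.6] [ 57.3 -15.1  77.7]
w1 -54.5 18 36 [-53.5  17.9  73.8] [-51.9  19.8  77.4]
w1 -54.5 -18 36 [-53.4 -17.6  74.2] [-51.6 -15.7  78.7]
w1 38 37 43 [38.3 36.8 73.3] [41.1 39.6 76.8]
w1 38 -37 42 [ 38.4 -36.8  73.7] [ 40.8 -33.8  78.2]
w1 -38 37 40 [-37.1  36.8  73.2] [-35.1  39.   79.1]
w1 -38 -
[... 178 characters left out ...]
9 -0.2390006   0.10001997] [ 0.01833168 -0.20000269  0.11143462]
w2 54.5 18 3230 [ 47.5  22.3 434. ] [ 56.9  28.  444. ]
w2 54.5 -18 146 [ 46.3 -14.1 391.1] [ 56.9 -11.1 444.3]
w2 -54.5 18 38 [-53.7  18.   73.3] [-52.1  20.9  78.3]
w2 -54.5 -18 39 [-53.6 -17.6  73.4] [-51.3 -15.4  78.6]
w2 38 37 5290 [ 42.   41.4 403.3] [ 48.   47.  440.8]
w2 38 -37 6862 [ 35.  -37.3 414. ] [ 41.3 -27.  441.6]
w2 -38 37 37 [-36.8  36.5  73.8] [-35.5  38.4  77.5]
w2 -38 -37 37 [-37.  -36.8  73.4] [-35.  -35.1  77.4]
rails 0.43125492560840767 [-0.03597248 -0.02499372] [0.04799582 0.02499564]
paddle [ 0.00149236 -0.21920886  0.10898449] [-0.01818699 -0.23964303  0.10018667] [ 0.01821465 -0.20000115  0.11158382]
```

```bash
cat >> h.py <<'E'
def down(yaw):  # tool down, tool y = -(world y) turned by yaw
    y=np.radians(yaw)/2; return [0,np.cos(y),np.sin(y),0]
def P(f,mask):
    d=f["d"]; K,R,t=f["mtx"],f["R"],f["t"]; v,u=np.nonzero(mask&(d>0)); z=d[v,u]
    return (np.c_[(u-K[0,2])/K[0,0]*z,(v-K[1,2])/K[1,1]*z,z]-t)@R
def look(n):
    m=camera_model("wrist"); p,d=snapshot("wrist"); save(n,p); return dict(p=p,d=d,**m)
def green(f,c,r=.1):
    g=cv2.inRange(cv2.cvtColor(f["p"],cv2.COLOR_RGB2HSV),(45,80,30),(85,255,255))>0
    s=P(f,g); s=s[np.linalg.norm(s[:,:2]-c,axis=1)<r]; return s
E
python3 - <<'E'
from h import *
q=down(5); c=[.6275,.2114]
def st(): 
    o=env.observe(); print(round(o["time"],2),o["eef_pos"].round(4) if hasattr(o["eef_pos"],"round") else o["eef_pos"],np.round(o["force"],1),round(o["grip_width"],4),np.round(o["grip_force"],1))
effector.command_gripper(.085,30)
env.reach(c+[.12],q); st()
env.move_l(c+[.036],.08); st()
effector.command_gripper(.05,30); st()
f=look("g1"); s=green(f,c); print(cv2.minAreaRect(s[:,:2].astype(np.float32)),np.median(s[:,2]))
env.move_l(c+[.045],.03); st()
env.move_l(c+[.18],.12); env.wait(.2); st()
f=look("g2"); s=green(f,c); print(cv2.minAreaRect(s[:,:2].astype(np.float32)),np.median(s[:,2]),np.ptp(s[:,2]))
p,d=snapshot("side"); u,v=proj("side",c+[.18])[0].astype(int); print(u,v)
a=cv2.imread("pics/g2.png"); b=cv2.cvtColor(p,cv2.COLOR_RGB2BGR)[v-60:v+60,u-60:u+60]
cv2.imwrite("pics/h1.png",cv2.resize(np.hstack([a,cv2.resize(b,(480,480))]),(800,343)))
E
```

```text
5.81 [0.6282 0.2116 0.1214] [ 0.3 -0.8  1.1] 0.0849 0.0
7.01 [0.6279 0.2115 0.0366] [-0.8 -0.5  0.3] 0.0852 0.0
7.37 [0.6277 0.2115 0.0366] [-1.8  0.7  6. ] 0.0591 32.1
((0.6270214319229126, 0.21184884011745453), (0.0836012065410614, 0.04773276671767235), 5.012810230255127) 0.045148685064943746
7.87 [0.6275 0.2114 0.045 ] [ 0.3  0.6 -1.3] 0.0591 32.4
9.34 [0.6273 0.2113 0.1794] [-0.4  0.  -1.6] 0.059 32.4
((0.6265895962715149, 0.21165691316127777), (0.0840378999710083, 0.04769521579146385), 4.872618198394775) 0.1879213234547431 0.05675041867201086
246 250
```

View pics/h1.png

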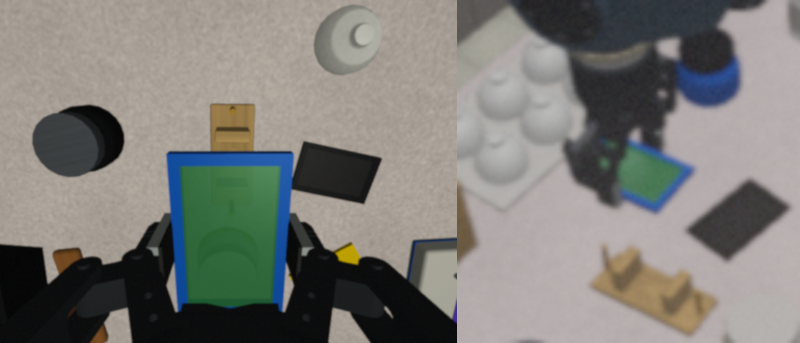

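The plate is held level by its blue edges, with both pads at mid-length and the glass clear. Next I'll carry it over the cradle, check the alignment and lower it while watching the force.

```bash
python3 - <<'E'
from h import *
q=down(8.6); g=np.array([.4744,-.127])
def st(): 
    o=env.observe(); print(round(o["time"],2),np.round(o["eef_pos"],4),np.round(o["force"],1),np.round(o["moment"],2),round(o["grip_width"],4)); return np.array(o["force"])[2]
env.reach([*g,.18],q); env.move_l([*g,.088],.1); env.wait(.3); f0=st()
f=look("c1"); s=green(f,g); s=s[abs(s[:,2]-.097)<.008]; r=cv2.minAreaRect(s[:,:2].astype(np.float32)); print(r,np.median(s[:,2]))
a=np.radians(8.6); d=np.array(r[0])-[.4739,-.1269]; print("err in san frame",d@np.array([[np.cos(a),-np.sin(a)],[np.sin(a),np.cos(a)]]))
X=P(f,f["d"]>0); l=(X[:,:2]-[.4736,-.127])@np.array([[np.cos(a),-np.sin(a)],[np.sin(a),np.cos(a)]])
for x,y in [(54.5,18),(54.5,-18),(38,37),(38,-37),(-38,37),(-38,-37)]:
    h=(abs(l[:,0]-x/1e3)<.01)&(abs(l[:,1]-y/1e3)<.008)&(X[:,2]>.068)&(X[:,2]<.085)
    if h.sum(): print(x,y,h.sum(),(l[h].mean(0)*1e3).round(1))
E
```

```text
12.2 [ 0.4745 -0.127   0.0883] [-0.2  0.1 -0.5] [ 0.03 -0.07 -0.09] 0.0592
((0.47382107377052307, -0.1268642544746399), (0.08379481732845306, 0.047820210456848145), 8.745548248291016) 0.09683522236851236
err in san frame [-7.26935936e-05  4.71458771e-05]
54.5 18 195 [55.2 18.1]
54.5 -18 200 [ 55.2 -16.8]
38 37 123 [39.2 37.6]
38 -37 93 [ 39.2 -36.6]
-38 37 101 [-36.7  37.4]
-38 -37 95 [-36.5 -36.6]
```

View pics/c1.png

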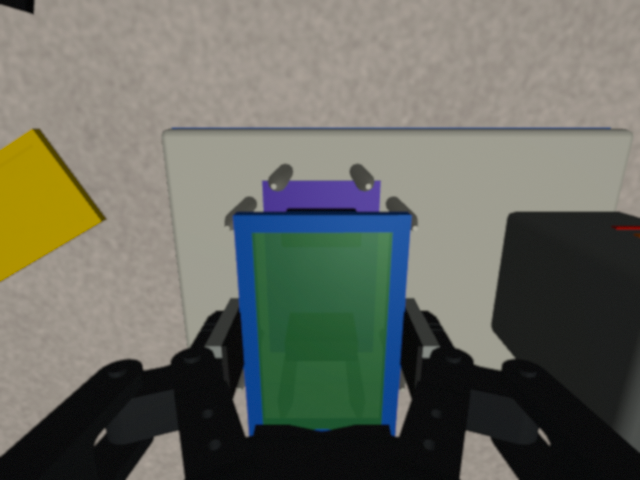

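The plate sits centred between the pins, within 1 mm by measurement. I'll shift it by about 0.4 mm and lower it.

```bash
python3 - <<'E'
from h import *
g=np.array([.4747,-.1265])
def st(): 
    o=env.observe(); print(round(o["time"],2),np.round(o["eef_pos"],4),np.round(o["force"],1),np.round(o["moment"],2),round(o["grip_width"],4)); return np.array(o["force"])
f0=st()
for z in [.080,.074,.068,.063,.060,.0585,.0578,.0572,.0566,.056,.0555,.055,.0545,.054]:
    env.move_l([*g,z],.04 if z>.06 else .015); f=st()-f0
    if abs(f[2])>2.0 or np.hypot(*f[:2])>3: break
s=green(look("c2"),g); s=s[abs(s[:,2]-.066)<.01]; print(cv2.minAreaRect(s[:,:2].astype(np.float32)),np.median(s[:,2]),np.ptp(s[:,2]))
E
```

```text
12.25 [ 0.4745 -0.127   0.0882] [-0.1  0.  -1.2] [ 0.03 -0.01  0.01] 0.0589
12.6 [ 0.4745 -0.1264  0.0796] [ 0.3  0.4 -0.8] [-0.03 -0.02  0.  ] 0.0591
12.9 [ 0.4745 -0.1264  0.0737] [-0.3 -0.1 -0.7] [ 0.08 -0.07  0.04] 0.0588
13.2 [ 0.4745 -0.1264  0.0677] [-0.1  0.6 -0.8] [-0.01  0.   -0.01] 0.0593
13.47 [ 0.4745 -0.1264  0.0627] [-0.6  0.5 -0.7] [0.06 0.01 0.  ] 0.0589
13.82 [ 0.4747 -0.1265  0.0599] [ 0.7 -0.5 -1.3] [0.06 0.02 0.01] 0.0593
14.07 [ 0.4747 -0.1265  0.0585] [-0.  -0.2 -0.7] [ 0.04  0.   -0.04] 0.0594
14.32 [ 0.4747 -0.1265  0.0578] [ 0.1  0.1 -1.2] [-0.02 -0.02 -0.03] 0.0593
14.57 [ 0.4747 -0.1265  0.0572] [-0.3 -0.2 -0.8] [-0.03  0.03  0.01] 0.059
14.82 [ 0.4748 -0.1265  0.0566] [ 0.4 -0.9 -0.9] [-0.01 -0.03 -0.03] 0.059
15.07 [ 0.4748 -0.1265  0.0565] [-3.3 -0.4  8.9] [0.01 0.42 0.  ] 0.0592
((0.4739809036254883, -0.1263626515865326), (0.08371226489543915, 0.04771456867456436), 8.61225700378418) 0.06512849454764412 0.004185224143663499
```

```bash
python3 - <<'E'
from h import *
g=np.array([.4747,-.1265])
def st(): 
    o=env.observe(); print(round(o["time"],2),np.round(o["eef_pos"],4),np.round(o["force"],1),round(o["grip_width"],4)); return np.array(o["force"])
effector.command_gripper(.064); st()
effector.command_gripper(.082); st()
env.move_l([*g,.10],.06); env.move_l([*g,.22],.2); st()
f=look("r1"); s=green(f,g); print(cv2.minAreaRect(s[:,:2].astype(np.float32)),np.median(s[:,2]),np.ptp(s[:,2]))
X=P(f,f["d"]>0); s=X[(np.linalg.norm(X[:,:2]-[.5062,-.3426],axis=1)<.03)&(X[:,2]>.1)]; print(len(s),np.median(s,0) if len(s) else "")
p,d=snapshot("side"); u,v=proj("side",[*g,.06])[0].astype(int)
b=cv2.cvtColor(p,cv2.COLOR_RGB2BGR)[v-60:v+60,u-60:u+60]
cv2.imwrite("pics/r.png",cv2.resize(np.hstack([cv2.imread("pics/r1.png"),cv2.resize(b,(480,480))]),(800,343)))
E
```

```text
15.35 [ 0.4747 -0.1265  0.056 ] [ 0.5 -0.3  0.2] 0.0642
15.68 [ 0.4747 -0.1265  0.0559] [ 0.3 -0.9 -0. ] 0.0821
17.31 [ 0.4742 -0.1263  0.2189] [ 0.3 -0.7 -0.6] 0.0819
((0.47768741846084595, -0.14859071373939514), (0.08113744109869003, 0.09185472130775452), 8.484588623046875) 0.06507380346818994 0.202953221054856
1944 [ 0.50430256 -0.32509827  0.10858136]
```

View pics/r.png

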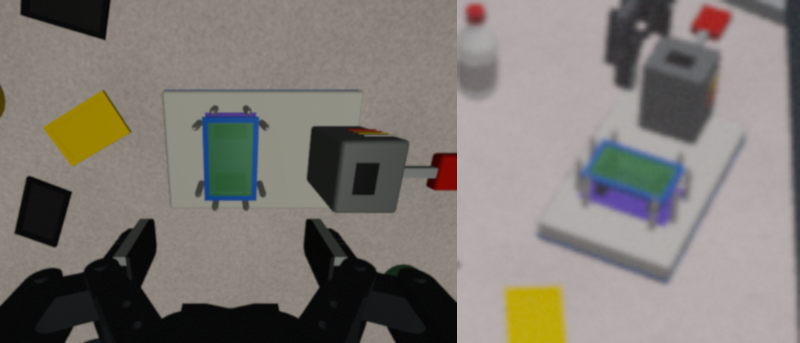

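The plate lies flat in the cradle, between all eight pins (around (230,158) px on the left). Now the paddle: shut fingers, slow touchdown and press, watching for clicks in the force.

```bash
python3 - <<'E'
from h import *
c=[.5062,-.3426]; print(env.tip_reach)
def st(pr=1): 
    o=env.observe()
    if pr: print(round(o["time"],2),np.round(o["eef_pos"],4),np.round(o["force"],1))
    return o
env.reach([*c,.20],down(8.6)); effector.command_gripper(0.0,30)
env.move_l([*c,.135],.1); env.wait(.2); f0=st()["force"][2]
print(st(0)["grip_width"])
z=.126
while z>.116:
    env.move_l([*c,z],.02); o=st()
    if o["force"][2]-f0>3: break
    z-=.001
E
```

```text
0.011
20.03 [ 0.5064 -0.3428  0.1357] [ 0.1 -0.6  0.3]
2.8765736928013142e-05
20.63 [ 0.5062 -0.3426  0.1259] [ 0.1 -0.1 -0.3]
20.88 [ 0.5062 -0.3426  0.125 ] [ 0.9 -0.2 -0.4]
21.13 [ 0.5062 -0.3426  0.124 ] [ 0.3 -0.3  0.5]
21.38 [ 0.5062 -0.3426  0.1229] [-0.2 -0.7  0.7]
21.63 [ 0.5062 -0.3426  0.1219] [0.  0.5 0.3]
21.88 [ 0.5063 -0.3427  0.1211] [0.1 0.4 0.3]
22.13 [ 0.5063 -0.3427  0.1205] [-0.8  1.1  5.6]
```

```bash
python3 - <<'E'
from h import *
c=[.5062,-.3426]
for z in list(np.arange(.118,.0905,-.0015))+list(np.arange(.090,.0833,-.0005)):
    env.move_l([*c,z],.02); o=env.observe(); print(round(o["time"],2),round(z,4),np.round(o["eef_pos"][2],4),np.round(o["force"],1))
E
```

```text
22.38 0.118 0.1185 [-0.7  0.4  6.5]
22.63 0.1165 0.117 [-1.4  1.3  5.9]
22.88 0.115 0.1153 [-1.4  0.3  4.2]
23.13 0.1135 0.1136 [-0.4  0.2  3.6]
23.38 0.112 0.1119 [-0.4 -0.9  1.9]
23.63 0.1105 0.1105 [-1.4 -0.3  1.8]
23.88 0.109 0.1093 [-1.6  0.2  7. ]
24.13 0.1075 0.108 [-1.4  1.3  7.9]
24.38 0.106 0.1065 [-1.8 -0.2  8.2]
24.63 0.1045 0.105 [-2.   0.1  7.6]
24.88 0.103 0.1033 [-1.6 -0.3  5.4]
25.13 0.1015 0.1018 [-1.4 -0.4  5.7]
25.38 0.1 0.1002 [-1.2 -0.2  4.8]
25.63 0.0985 0.0985 [ 0.  -1.5  2.6]
25.88 0.097 0.0974 [-2.5  0.1  9.3]
26.13 0.0955 0.0961 [-2.6  1.1  9.2]
26.38 0.094 0.0947 [-1.8  0.5 10.6]
26.63 0.0925 0.0931 [-2.2  0.3  9. ]
26.88 0.091 0.0914 [-1.   0.5  7.9]
27.13 0.09 0.0904 [-1.1  0.5  7.2]
27.38 0.0895 0.09 [-2.   0.3  8.8]
27.63 0.089 0.0895 [-1.9  0.5  9.4]
27.88 0.0885 0.089 [-1.8  0.2  8.9]
28.13 0.088 0.0885 [-2.2  0.4  8.9]
28.38 0.0875 0.088 [-2.   0.4  8.2]
28.63 0.087 0.0875 [-2.3  1.1  9.7]
28.88 0.0865 0.087 [-1.9  1.   8. ]
29.13 0.086 0.0865 [-2.4  0.3  8.5]
29.38 0.0855 0.086 [-0.8 -0.2  8.3]
29.63 0.085 0.0856 [-2.6  1.2  9.9]
29.88 0.0845 0.0852 [-2.4  1.1 10.9]
30.13 0.084 0.0847 [-2.4  0.6 11.4]
30.38 0.0835 0.0843 [-1.8  1.5 12. ]
```

The force jumps put the clicks at TCP heights of about 0.110, 0.098 and 0.086 m, so the paddle should now be just past the third. I'll check this in the picture.

```bash
python3 - <<'E'
from h import *
env.wait(.3); o=env.observe(); print(o["time"],o["eef_pos"],np.round(o["force"],1))
crops=[]
for c in ["scene","side","wrist"]:
    p,d=snapshot(c); X=pts(c,d,d>0)
    h=cv2.cvtColor(p,cv2.COLOR_RGB2HSV); m=(cv2.inRange(h,(0,130,60),(8,255,255))|cv2.inRange(h,(172,130,60),(180,255,255)))>0
    s=pts(c,d,m); s=s[np.linalg.norm(s[:,:2]-[.5062,-.3426],axis=1)<.035]
    if len(s): print(c,len(s),np.percentile(s[:,2],[5,50,80,90,95,99]).round(4))
    u,v=proj(c,[.5,-.30,.09])[0].astype(int); k=60 if c!="wrist" else 150
    b=p[max(0,v-k):v+k,max(0,u-k):u+k]; crops.append(cv2.resize(b,(266,266)))
save("pd",np.hstack(crops))
E
```

```text
30.6833 [ 0.50638567 -0.34268213  0.08428295] [-2.8  1.  11.6]
scene 143 [0.07   0.0736 0.076  0.0769 0.0779 0.0841]
side 13 [0.068  0.0713 0.0739 0.0771 0.0783 0.079 ]
wrist 4571 [0.0672 0.0724 0.0731 0.0734 0.0739 0.0966]
```

View pics/pd.png

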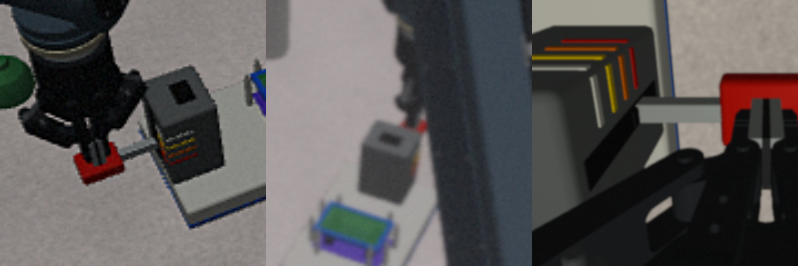

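The arm on the paddle is level with the red mark, and the measured travel is about 36.4 mm. I'll add 0.7 mm of margin past the click and hand it in.

```bash
python3 - <<'E'
from h import *
env.move_l([.5062,-.3426,.0828],.02); env.wait(.5); o=env.observe(); print(o["time"],np.round(o["eef_pos"],4),np.round(o["force"],1))
print(env.finish_job())
E
```

```text
31.5833 [ 0.5064 -0.3427  0.0837] [-3.1  2.2 13. ]
the job is handed in; nothing more can be done
None
```

The plate lies flat in the cradle, and I handed the job in at 31.6 s with the fingers holding the paddle just past the third click (about 37 mm of travel, stop at 46 mm); the result was not reported back.

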